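# Pull the worn abrasive sleeve off its gripping drum

### The arm

A 7-joint arm with a two-finger parallel gripper is mounted at the origin on the work surface. World frame = base frame: x ahead of the robot, y to its left, z up, the work surface at z = 0. Lengths are in m, angles in rad, forces in N, time in s.
With the tool pointing down it reaches from about 0.4 to 0.9 m from the base axis. Payload 5.5 kg.
Tool frame: the origin (TCP) lies at the very end of the fingers, on their centre line; the grasp point (between the pads) lies 19 mm behind it; z points along the fingers, y is the line along which they close (so a half turn about z gives the same grasp; the last joint's range is limited). The gripper opens to 85 mm and grips with 20 to 120 N. Pads are 22 mm wide; open, the fingers measure 114 mm over their backs; the gripper's body (76 mm by 85 mm) begins 54 mm behind the grasp point. The pads swing forward as they close: fully open they stand 13 mm farther back than shut.
Start: joints at [1.612, 0.501, -0.427, 1.55, 0.221, 1.138, -0.21], TCP at [0.143, -0.634, 0.231] pointing down, gripper open.
Joint ranges: [-2.88, 2.88], [-0.31, 2.03], [-1.54, 1.56], [0.2, 2.42], [-1.41, 4.55], [0.19, 2.02], [-2.57, 2.57]. Speed limits (rad/s): [2.57, 2.57, 3.14, 3.14, 3.14, 3.14, 3.14].

### API

Orientations are given as a rotation vector (axis times angle).
In Python, from bench import telemetry, cams, job gives the robot as it stands. The module is installed in compiled form; this text tells all that it offers.
- The arm moves only by the tool servo_tool, never from a script. Its argument "commands" is one flat list of numbers, 6 for each row, row after row: the shift along the tool's x, y, z in units of 25 mm (1.0 is 25 mm), then the turn, a rotation vector about the tool's x, y, z in units of 5 degrees (1.0 is 5 degrees). In form: [tx, ty, tz, wx, wy, wz, tx, ty, tz, wx, wy, wz, ...]. A call has 1 to 5 rows; each row shifts and turns the commanded pose from where the row before left it, along the tool's axes as they then stand; what a row does not reach is not made up. A row lasts 1/12 s, in which the tool goes at most 41.7 mm and 7.16 degrees, less where a joint would pass 70% of its speed; a pose out of reach is approached as far as the arm can. A call is refused whole if a number of a shift passes 1 or a number of a turn 1, either way. A call with a gripper value outside its range is refused whole. "gripper" is the closure, from 0 (fully open) to 1 (shut), set as the call begins (left out, the last holds). The fingers move at their own pace and stop on an object; "squeeze" is the grip in N (left out, the last holds). Time passes only in rows, so rows that do not move let the fingers close. It gives the time, the measured TCP pose, the force, the opening and the grip force at its end, in the units of the state.
- telemetry.sense(): the state, without advancing time (a new reading comes with each control period).
- cams.capture(name): name is "side" or "top" or "wrist"; returns the picture (400x640x3 uint8, red, green, blue); there is no depth.
- cams.calibration(name): a dict with "vertical_fov" (degrees; the focal length in pixels is half the picture's height over the tangent of half this angle, whatever the lens; pixels are square), "cx", "cy" (the principal point, pixels), "k1" (the pictures are not rectified: a ray, as slopes to the right and down, at radius r is drawn at 1 + k1 r^2 times it, then the intrinsics apply), "eye" and "orientation" of the camera in the world. Camera axes: x right, y up, looking along -z (the intrinsics and any distortion apply to the point x, -y, -z); pixel columns grow to the right and rows downward; lengths in m; the calibration is good to about 2 mm. A picture is of the moment at which its call begins: read the wrist's pose just before it. calibration takes no time and is no camera call; for the wrist camera it gives the pose at the moment of the call.
- job.finish_job(): hands the job in; it is judged then, once.
The state is a dict: "time": time; "qpos": joint angles; "joint_velocities": joint speeds; "tau": joint torques, N m; "position": TCP position; "eef_rot": TCP orientation; "wrist_force": force on the tool from outside, world axes, zero at the start; "moment": the same for the moment, N m; "gripper_width": opening from 0.0 (shut) to 1.0 (fully open); "gripper_force": force on a finger pad.
Only numpy, scipy, OpenCV 4.12 (cv2) and the standard library are available. Lean on these libraries where they do the work, as an engineer would, in place of code of your own. Each camera call takes 0.05 s, during which the arm holds its last target. There are 200 camera calls.

### The job

Push the fork catch of the changing stand fully home over the foot of the rubber drum, so that the drum is held down. Then pull the worn abrasive sleeve straight up off the drum, leaving the drum seated on the stand, and stand the sleeve upright on the floor of the near, empty bay of the scrap tray, with the catch left home.

Things in the scene. Friction and masses are not known exactly. Their poses are not given: they have to be found in the camera images.
- catch_grip (a point): Steel tab on the fork catch, to pinch or push: 22 mm along the slide, 14 mm across, 35 to 80 mm above the table. Point: on its centre line, 70 mm up; x axis along the slide to the drum's axis, z up. Slides on the blue stand against 2.5 N friction, stays put. Starts 123 to 135 mm from the drum's axis; home at a hard stop 80 mm from it, prongs (up to 41 mm aside, 37 mm up) then over the drum's foot.
- drum: Black rubber drum, 45 mm across, on an aluminium foot disc 84 mm across, 8 mm thick, loose over a post of the stand. Origin: centre of the foot's underside, 20 mm above the table, z up. Its nut tops out at 68 mm. Hidden in the sleeve. Sprung rubber ribs grip the sleeve's bore: a lifted sleeve takes the drum along unless the catch holds the foot (it then rises about 2.5 mm to the prongs).
- sleeve: Worn red-brown abrasive sleeve on the drum: rigid open tube, 54 mm outside, 48 mm inside, 75 mm tall, about 60 g. Origin: centre of its lower end, z up its axis. Starts with its lower end on the drum's foot, 28 mm above the table, rim 103 mm above the table. Pulling it off takes about 2 to 10 N over the first 50 mm; clear of the drum after 60 mm.
- tray: Fixed aluminium scrap tray, 200 mm (x) by 130 mm (y), walls 25 mm high, 4 mm thick, floor 4 mm thick; a wall at its middle makes two bays along x. Origin: centre of its underside, on the table, z up. The -x bay (nearer the robot), centred 50 mm from the origin, 94 by 122 mm inside, is empty; the far bay holds a shorter, wider worn sleeve, which stays there.
Mind the look-alikes: they are no part of the job. Leave any blue or pink look-alike of the sleeve alone.

How it is judged:
On the way, in this order (a step that is already met when the one before it is completed fails the run):
1. the catch is pushed home while the sleeve is still on the drum (horizontal distance between catch_grip and drum below 0.09 m and z of sleeve in the frame of drum below 0.03 m), for 0.2 s.
2. the sleeve is lifted clear of the drum, the drum still seated under the catch (horizontal distance between catch_grip and drum below 0.09 m and distance of drum from where it was at the start of the episode below 0.01 m and z of sleeve in the frame of drum above 0.07 m), for 0.1 s.
At the end, for the whole second after the job is handed in: Catch home (tab within 90 mm of the drum's axis); drum within 10 mm of its place and 0.1 rad of upright; sleeve at rest on the near bay's floor (15 to 85 mm from the tray's origin towards -x, within 45 mm sideways, under 10 mm above its underside), within 0.15 rad of upright (horizontal distance between catch_grip and drum below 0.09 m and distance of drum from where it was at the start of the episode below 0.01 m and angle between drum's own z axis and vertical below 0.1 rad and x of sleeve in the frame of tray between -0.085 and -0.015 m and y of sleeve in the frame of tray between -0.045 and 0.045 m and z of sleeve in the frame of tray below 0.01 m and angle between sleeve's own z axis and vertical below 0.15 rad and linear speed of sleeve below 0.02 m/s); the robot touches nothing.
It fails at once if the drum is dragged up with the sleeve (moved more than 15 mm from its place) (distance of drum from where it was at the start of the episode above 0.015 m).
It also fails if it takes over 59 s, if anything falls off the work surface, if the arm or the gripper's body presses on something with over 40 N, if the wrist force passes 120 N, or if a joint passes its speed limit or range.

## Working session

There is one attempt and no reset: what is moved stays moved. The work goes in short steps, Python scripts to look and compute and a tool call to move; the robot and the scene stay as the last step left them, time stands still between calls to the robot, and variables do not carry over. Pictures are saved under pics/ and viewed, at most 10 in all, crops included, and the job is handed in when it is done.

Besides the shell and the picture viewer there is one more tool, called after "Emit:" by a JSON object that holds its "fn" and its "kwargs", one argument or row to a line. servo_tool: Moves the arm, as the interface text tells. Its arguments: {"type":"object","properties":{"commands":{"type":"array"},"gripper":{"type":"number"},"squeeze":{"type":"number"}},"required":["commands"]}

```bash
mkdir -p pics; cat > h.py <<'E'
import numpy as np, cv2
from bench import telemetry, cams, job
from scipy.spatial.transform import Rotation as R
def K(c):
    f=200/np.tan(np.radians(c['vertical_fov'])/2); return f
def rot(c):
    o=np.array(c['orientation'],float)
    return o if o.shape==(3,3) else (R.from_rotvec(o).as_matrix() if o.size==3 else R.from_quat(o).as_matrix())
def unproj(c,u,v,z):
    f=K(c); d=np.array([(u-c['cx'])/f,(v-c['cy'])/f]); s=d.copy()
    for _ in range(30): s=d/(1+c['k1']*(s@s))
    r=rot(c)@np.array([s[0],-s[1],-1]); e=np.array(c['eye']); return e+r*(z-e[2])/r[2]
def proj(c,p):
    q=rot(c).T@(np.array(p)-c['eye']); s=np.array([q[0],-q[1]])/-q[2]
    s=s*(1+c['k1']*(s@s)); f=K(c); return [c['cx']+f*s[0],c['cy']+f*s[1]]
def snap(n,fn): cv2.imwrite('pics/'+fn,cams.capture(n)[:,:,::-1])
E
python3 - <<'E'
from h import *
a=telemetry.sense(); print(a)
for n in('top','side','wrist'): print(cams.calibration(n)); snap(n,n+'0.png')
E
```

```text
{'time': 0.0, 'qpos': array([ 1.61218218,  0.50186913, -0.42679057,  1.55147781,  0.22080103,
        1.13826692, -0.21026327]), 'joint_velocities': array([ 1.49557338e-04,  5.82568143e-04,  2.15425246e-04,  3.18986648e-04,
        4.02285689e-04,  2.00579849e-03, -2.73616357e-05]), 'tau': array([-7.73813031e-05, -5.69507253e+01, -5.81640333e+00, -2.80936754e+01,
        1.05555664e-02,  1.19501859e-02, -8.47808138e-06]), 'position': array([ 0.14280537, -0.63340089,  0.23023436]), 'eef_rot': array([-3.12032776e+00, -3.47645558e-01,  2.25224300e-04]), 'wrist_force': array([-0.48165203, -0.389135  , -0.56371616]), 'moment': array([0.03152927, 0.00176979, 0.03102374]), 'gripper_force': 0.0, 'gripper_width': 0.9993652280370676}
{'vertical_fov': 51.74745118047612, 'cx': 326.6875125927021, 'cy': 201.04137560288532, 'k1': -0.020088177840635987, 'eye': array([ 0.45707686, -0.06541299,  0.88444194]), 'orientation': array([ 0.16706356, -0.1594049 , -1.46116659])}
{'vertical_fov': 50.975269032159716, 'cx': 320.1239445883188, 'cy': 200.63226133037597, 'k1': -0.07570581262117557, 'eye': array([ 0.45681315, -0.84806628,  0.74605742]), 'orientation': array([ 0.87110711, -0.10379372, -0.20616704])}
{'vertical_fov': 65.2052773443348, 'cx': 317.3642501234731, 'cy': 194.3567893319557, 'k1': -0.02080222355441584, 'eye': array([ 0.21468871, -0.61925696,  0.37219478]), 'orientation': array([-0.24172979,  0.19581778, -1.33791109])}
```

View pics/top0.png

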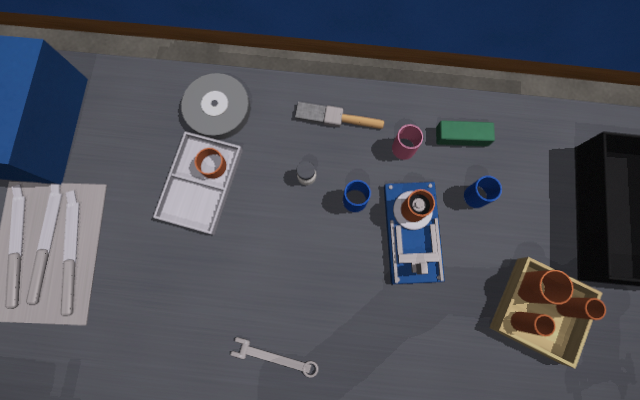

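View pics/side0.png

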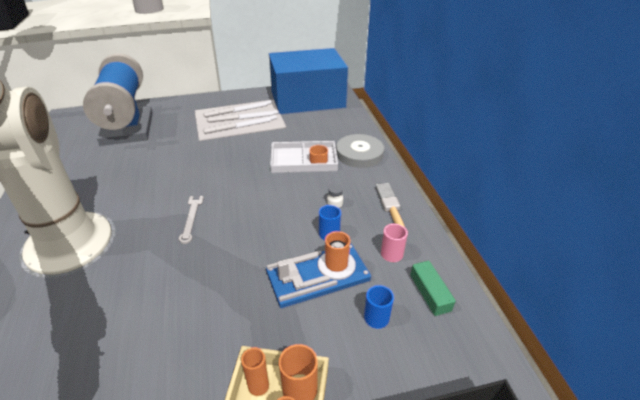

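The top view shows the stand at about (415,235), with the sleeve rim at (420,205) and the tab at (420,265). The tray's empty bay is at (190,205). Next I'll enlarge both.

```bash
python3 - <<'E'
import cv2,numpy as np
i=cv2.imread('pics/top0.png')
a=cv2.resize(i[175:290,375:455],None,fx=5,fy=5,interpolation=cv2.INTER_CUBIC)
b=cv2.resize(i[125:240,145:250],None,fx=3.8,fy=5,interpolation=cv2.INTER_CUBIC)
cv2.imwrite('pics/c1.png',np.hstack([a,b])) ; print(a.shape,b.shape)
s=cv2.imread('pics/side0.png'); cv2.imwrite('pics/c2.png',cv2.resize(s[220:310,260:380],None,fx=6,fy=6,interpolation=cv2.INTER_CUBIC))
E
```

```text
(575, 400, 3) (575, 399, 3)
```

View pics/c1.png

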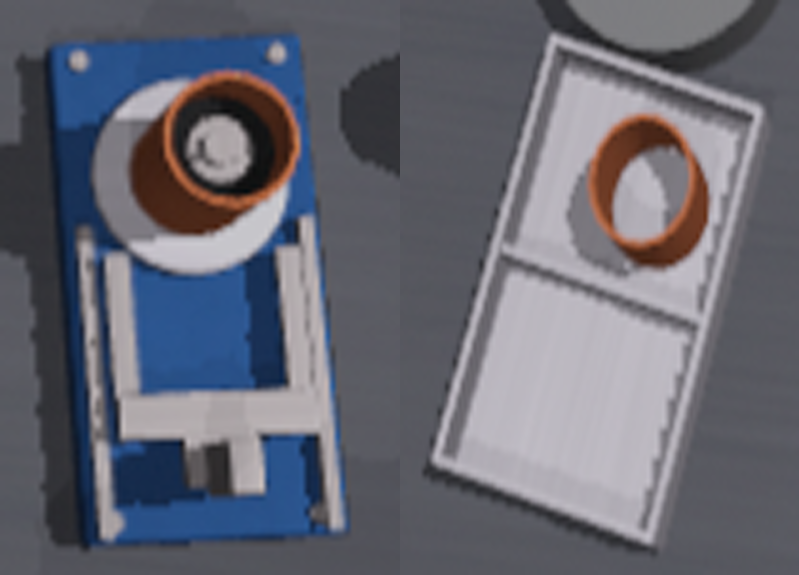

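View pics/c2.png

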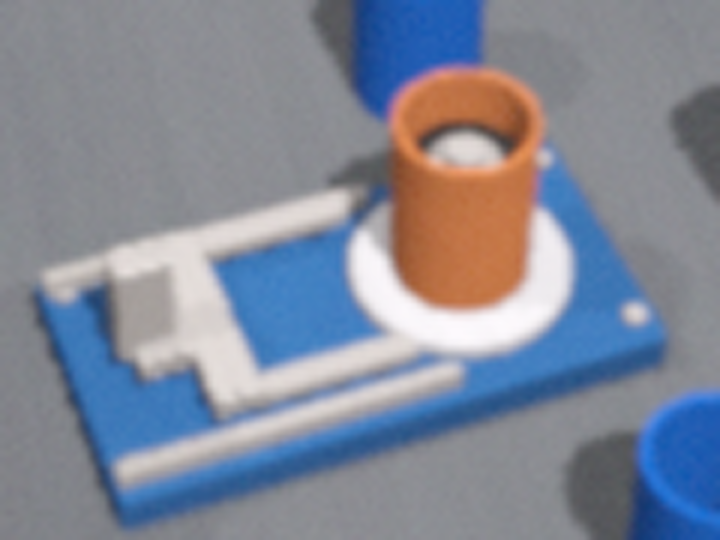

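Crop readings in full-picture pixels: rim (421.2,203), foot disc (413.4,210.2), tab top (424.8,268.2). From the side view: rim (337.8,239.7), disc (336.8,265).

```bash
python3 - <<'E'
from h import *
t=cams.calibration('top'); s=cams.calibration('side')
P=lambda x,y:(375+x/5,175+y/5)
print('rim',unproj(t,421.2,203,.103),unproj(s,337.8,239.7,.103))
print('disc',unproj(t,*P(192,176),.028),unproj(s,336.8,265,.028))
tab=unproj(t,*P(249,466),.08);print('tab',tab)
c=[unproj(t,*P(*q),.02) for q in((52,50),(300,37),(345,530),(85,545))]
print('stand',np.round(c,4).tolist())
Q=lambda x,y:(145+(x-400)/3.8,125+y/5)
c=np.array([unproj(t,*Q(*q),.025) for q in((552,35),(765,105),(655,548),(435,465))])
print('tray',c.round(4).tolist(),c.mean(0), [np.linalg.norm(c[i]-c[i-1]) for i in range(4)])
x=(c[0]+c[1]-c[2]-c[3])[:2];print('tray yaw',np.arctan2(x[1],x[0]))
m=c.mean(0);x/=np.linalg.norm(x);print('bay',m[:2]-.05*x)
a=telemetry.sense(); M=R.from_rotvec(a['eef_rot']).as_matrix();print(M.round(3))
w=cams.calibration('wrist'); print('wrist cam in tool',M.T@(np.array(w['eye'])-a['position']))
for n,q in (('blue1',(357,187)),('blue2',(488,184)),('pink',(410,136))): print(n,unproj(t,*q,.075))
print(proj(w,[.45,-.17,.1]))
E
```

```text
rim [ 0.63907844 -0.23565275  0.103     ] [ 0.63976621 -0.23354904  0.103     ]
disc [ 0.63924201 -0.23636223  0.028     ] [ 0.63855863 -0.23931433  0.028     ]
tab [ 0.5164158  -0.25481338  0.08      ]
stand [[0.6901, -0.1742, 0.02], [0.7072, -0.2811, 0.02], [0.4987, -0.31, 0.02], [0.4817, -0.2033, 0.02]]
tray [[0.7632, 0.2763, 0.025], [0.7437, 0.148, 0.025], [0.5439, 0.1798, 0.025], [0.566, 0.3075, 0.025]] [0.65420315 0.22787855 0.025     ] [np.float64(0.19965508425582595), np.float64(0.12976277418611992), np.float64(0.2022881720464804), np.float64(0.1295744792448072)]
tray yaw -0.1571767826336211
bay [0.6048195  0.23570507]
[[ 0.975  0.22  -0.   ]
 [ 0.22  -0.975  0.001]
 [ 0.    -0.002 -1.   ]]
wrist cam in tool [ 0.07326452  0.00168523 -0.14185515]
blue1 [ 0.66509244 -0.11038156  0.075     ]
blue2 [ 0.69934646 -0.37546489  0.075     ]
pink [ 0.78569681 -0.21070556  0.075     ]
[np.float64(-239.881549865367), np.float64(-372.89891850037)]
```

Emit:
{"fn": "servo_tool", "kwargs": {
  "commands": [0,0,0,0,0,0.88,0.9,-0.7,0,0,0,0,0.9,-0.7,0,0,0,0,0.9,-0.7,0,0,0,0,0.9,-0.7,0,0,0,0],
  "gripper": 0,
  "squeeze": 60
}}

```text
time: 0.57
position: [0.2225, -0.5506, 0.2309]
eef_rot: [-3.133, -0.227, 0.0]
wrist_force: [0.1, -0.4, -0.2]
gripper_width: 1.003
gripper_force: 0.0
```

Emit:
{"fn": "servo_tool", "kwargs": {
  "commands": [0.9,-0.7,0,0,0,0,0.9,-0.7,0,0,0,0,0.9,-0.7,0,0,0,0,0.9,-0.7,0,0,0,0,0.9,-0.7,0,0,0,0]
}}

```text
time: 0.98
position: [0.3212, -0.4477, 0.2311]
eef_rot: [-3.133, -0.227, 0.0]
wrist_force: [0.5, 0.1, 0.1]
gripper_width: 0.998
gripper_force: 0.0
```

Emit:
{"fn": "servo_tool", "kwargs": {
  "commands": [0.9,-0.7,0,0,0,0,0.9,-0.7,0,0,0,0,0.9,-0.7,0,0,0,0,0.9,-0.7,0,0,0,0,0,0,0,0,0,0]
}}

```text
time: 1.4
position: [0.4045, -0.3607, 0.2317]
eef_rot: [-3.13, -0.241, -0.005]
wrist_force: [0.6, -0.2, -0.5]
gripper_width: 1.001
gripper_force: 0.0
```

```bash
python3 - <<'E'
from h import *
a=telemetry.sense();print(a['position'],a['eef_rot'])
w=cams.calibration('wrist');snap('wrist','w1.png');print(proj(w,[.639,-.236,.103]),proj(w,[.5164,-.2548,.08]))
import json;json.dump({k:(v.tolist() if hasattr(v,'tolist') else v) for k,v in w.items()},open('w1.json','w'))
E
```

```text
[ 0.4045373  -0.36068863  0.23168686] [-3.13015871 -0.24140924 -0.00496627]
[np.float64(189.92555294442963), np.float64(-161.56193834663927)] [np.float64(214.22055991561297), np.float64(38.046800236992)]
```

View pics/w1.png

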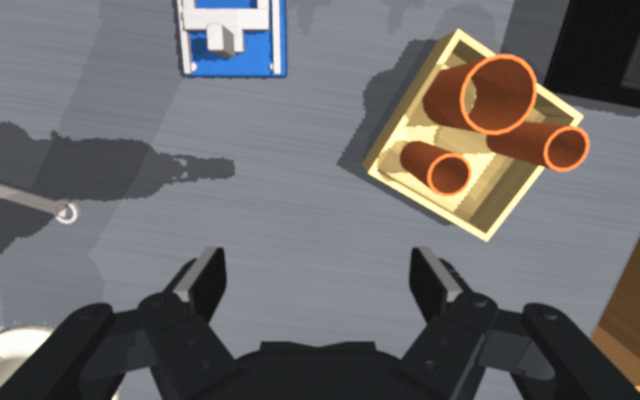

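The wrist view shows the tab top at about (215,40), matching the prediction (214,38). The stand's edges are parallel to the tool's x axis.

Emit:
{"fn": "servo_tool", "kwargs": {
  "commands": [1,-0.7,0,0,0,0,1,-0.7,0,0,0,0,1,-0.7,0,0,0,0,1,-0.7,0,0,0,0,1,-0.7,0,0,0,0]
}}

```text
time: 1.87
position: [0.5106, -0.2624, 0.2311]
eef_rot: [3.133, 0.224, -0.001]
wrist_force: [1.2, -0.7, -0.4]
gripper_width: 0.998
gripper_force: 0.0
```

Emit:
{"fn": "servo_tool", "kwargs": {
  "commands": [0,0,0.8,0,0,0,0,0,0.8,0,0,0,0,0,0,0,0,0,0,0,0,0,0,0]
}}

```text
time: 2.2
position: [0.509, -0.2627, 0.1902]
eef_rot: [-3.132, -0.226, 0.005]
wrist_force: [0.7, -0.7, 0.4]
gripper_width: 1.0
gripper_force: 0.0
```

Emit:
{"fn": "servo_tool", "kwargs": {
  "commands": [0.34,-0.27,0.7,0,0,0,0,0,0.9,0,0,0,0,0,0.9,0,0,0,0,0,0.9,0,0,0,0,0,0,0,0,0]
}}

```text
time: 2.62
position: [0.5152, -0.2546, 0.1035]
eef_rot: [-3.131, -0.225, 0.008]
wrist_force: [-1.0, -0.5, -0.0]
gripper_width: 1.001
gripper_force: 0.0
```

Emit:
{"fn": "servo_tool", "kwargs": {
  "commands": [0,0,0.9,0,0,0,0,0,0.9,0,0,0,0,0,0.3,0,0,0,0,0,0,0,0,0]
}}

```text
time: 2.95
position: [0.5171, -0.2546, 0.0535]
eef_rot: [-3.133, -0.226, 0.003]
wrist_force: [-1.1, 1.0, 0.3]
gripper_width: 1.001
gripper_force: 0.0
```

Emit:
{"fn": "servo_tool", "kwargs": {
  "commands": [0,0,0,0,0,0,0,0,0,0,0,0,0,0,0,0,0,0,0,0,0,0,0,0,0,0,0,0,0,0],
  "gripper": 1,
  "squeeze": 30
}}

```text
time: 3.37
position: [0.5186, -0.2544, 0.0547]
eef_rot: [3.132, 0.227, 0.002]
wrist_force: [0.3, -0.7, 0.3]
gripper_width: 0.298
gripper_force: 0.0
```

Emit:
{"fn": "servo_tool", "kwargs": {
  "commands": [0,0,0,0,0,0,0,0,0,0,0,0,0,0,0,0,0,0,0,0,0,0,0,0,0,0,0,0,0,0]
}}

```text
time: 3.78
position: [0.5184, -0.2527, 0.0546]
eef_rot: [-3.132, -0.229, -0.0]
wrist_force: [-2.1, 3.5, 7.6]
gripper_width: 0.163
gripper_force: 32.4
```

Emit:
{"fn": "servo_tool", "kwargs": {
  "commands": [0.3,0,0,0,0,0,0.35,0,0,0,0,0,0.35,0,0,0,0,0,0.35,0,0,0,0,0,0,0,0,0,0,0]
}}

```text
time: 4.2
position: [0.5535, -0.2475, 0.0546]
eef_rot: [-3.132, -0.23, -0.003]
wrist_force: [2.3, 3.6, 4.1]
gripper_width: 0.159
gripper_force: 32.3
```

Emit:
{"fn": "servo_tool", "kwargs": {
  "commands": [0.15,0,0,0,0,0,0.1,0,0,0,0,0,0,0,0,0,0,0]
}}

```text
time: 4.45
position: [0.5581, -0.2469, 0.0546]
eef_rot: [-3.132, -0.229, -0.001]
wrist_force: [-1.1, 4.1, 6.5]
gripper_width: 0.158
gripper_force: 32.6
```

Emit:
{"fn": "servo_tool", "kwargs": {
  "commands": [0.12,0,0,0,0,0,0,0,0,0,0,0,0,0,0,0,0,0]
}}

```text
time: 4.7
position: [0.5608, -0.2465, 0.0546]
eef_rot: [-3.132, -0.229, -0.001]
wrist_force: [-0.9, 4.1, 8.1]
gripper_width: 0.158
gripper_force: 32.6
```

Emit:
{"fn": "servo_tool", "kwargs": {
  "commands": [0.12,0,0,0,0,0,0,0,0,0,0,0,0,0,0,0,0,0]
}}

```text
time: 4.95
position: [0.5624, -0.2463, 0.0546]
eef_rot: [-3.132, -0.229, 0.004]
wrist_force: [-6.2, 4.1, 11.5]
gripper_width: 0.155
gripper_force: 33.1
```

Emit:
{"fn": "servo_tool", "kwargs": {
  "commands": [0.1,0,0,0,0,0,0,0,0,0,0,0,0,0,0,0,0,0]
}}

```text
time: 5.2
position: [0.5624, -0.2463, 0.0545]
eef_rot: [-3.132, -0.227, 0.011]
wrist_force: [-12.3, 4.9, 17.4]
gripper_width: 0.157
gripper_force: 33.9
```

Emit:
{"fn": "servo_tool", "kwargs": {
  "commands": [-0.12,0,0,0,0,0,0,0,0,0,0,0,0,0,0,0,0,0,0,0,0,0,0,0,0,0,0,0,0,0],
  "gripper": 0
}}

```text
time: 5.62
position: [0.5632, -0.2478, 0.0536]
eef_rot: [3.133, 0.227, 0.0]
wrist_force: [-0.3, 0.6, -0.0]
gripper_width: 0.859
gripper_force: 0.0
```

Emit:
{"fn": "servo_tool", "kwargs": {
  "commands": [0,0,-0.8,0,0,0,0,0,-0.9,0,0,0,0,0,-0.9,0,0,0,0,0,-0.9,0,0,0,0,0,-0.3,0,0,0]
}}

```text
time: 6.03
position: [0.5652, -0.2481, 0.1522]
eef_rot: [3.131, 0.228, 0.007]
wrist_force: [0.9, -0.2, -0.1]
gripper_width: 0.998
gripper_force: 0.0
```

Emit:
{"fn": "servo_tool", "kwargs": {
  "commands": [0,0,-0.2,0,0,0,0,0,0,0,0,0]
}}

```text
time: 6.2
position: [0.5635, -0.2478, 0.1544]
eef_rot: [3.133, 0.227, 0.002]
wrist_force: [-0.4, -0.3, -0.2]
gripper_width: 1.001
gripper_force: 0.0
```

```bash
python3 - <<'E'
from h import *
a=telemetry.sense();print(a['position'],a['eef_rot'],a['gripper_width'])
snap('wrist','w2.png');w=cams.calibration('wrist');snap('top','t2.png')
print('axis rim pred',proj(w,[.6395,-.235,.103]),proj(w,[.6395,-.235,.028]),proj(w,[.5605,-.2465,.08]))
x=np.hstack([cv2.imread('pics/w2.png')[:,100:500],cv2.resize(cv2.imread('pics/t2.png')[175:290,375:455],(278,400),interpolation=cv2.INTER_CUBIC)]);cv2.imwrite('pics/c3.png',x)
E
```

```text
[ 0.56345924 -0.24784417  0.15440009] [3.13254539e+00 2.27250823e-01 1.70941495e-03] 1.000969711131089
axis rim pred [np.float64(312.2388624362489), np.float64(94.11918187847785)] [np.float64(313.70840663918324), np.float64(96.2524446495025)] [np.float64(313.12052893006035), np.float64(209.73370649911584)]
```

View pics/c3.png

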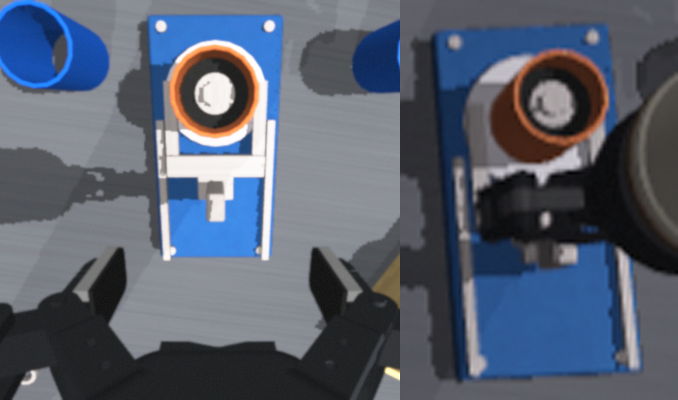

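The wrist view shows the prongs over the foot and the catch home. The rim centre is at (314,91), about 2 mm ahead of the prediction.

Emit:
{"fn": "servo_tool", "kwargs": {
  "commands": [0.7,0,0,0,0,0,0.9,0,0,0,0,0,0.9,0,0,0,0,0,0.65,0,0,0,0,0,0,0,0,0,0,0]
}}

```text
time: 6.72
position: [0.6433, -0.2337, 0.1519]
eef_rot: [-3.13, -0.231, -0.001]
wrist_force: [0.3, 0.9, 0.4]
gripper_width: 1.0
gripper_force: 0.0
```

Emit:
{"fn": "servo_tool", "kwargs": {
  "commands": [0,0,0,0,0,0,0,0,0,0,0,0]
}}

```text
time: 6.88
position: [0.6394, -0.2362, 0.1522]
eef_rot: [-3.133, -0.228, 0.005]
wrist_force: [0.1, 0.3, -1.0]
gripper_width: 1.0
gripper_force: 0.0
```

Emit:
{"fn": "servo_tool", "kwargs": {
  "commands": [0.07,0,0.7,0,0,0,0,0,0.8,0,0,0,0,0,0.8,0,0,0,0,0,0.8,0,0,0,0,0,0.7,0,0,0]
}}

```text
time: 7.3
position: [0.6406, -0.2369, 0.0572]
eef_rot: [3.133, 0.226, -0.004]
wrist_force: [-0.1, -0.2, -0.4]
gripper_width: 1.001
gripper_force: 0.0
```

Emit:
{"fn": "servo_tool", "kwargs": {
  "commands": [0,0,0,0,0,0,0,0,0,0,0,0]
}}

```text
time: 7.47
position: [0.6406, -0.2364, 0.0577]
eef_rot: [-3.133, -0.226, 0.005]
wrist_force: [0.7, -0.2, 0.1]
gripper_width: 1.004
gripper_force: 0.0
```

Emit:
{"fn": "servo_tool", "kwargs": {
  "commands": [0,0,0,0,0,0,0,0,0,0,0,0,0,0,0,0,0,0,0,0,0,0,0,0,0,0,0,0,0,0],
  "gripper": 1,
  "squeeze": 50
}}

```text
time: 7.88
position: [0.6439, -0.2362, 0.061]
eef_rot: [3.132, 0.227, 0.004]
wrist_force: [-1.7, -0.4, 6.7]
gripper_width: 0.632
gripper_force: 52.9
```

Emit:
{"fn": "servo_tool", "kwargs": {
  "commands": [0,0,0,0,0,0,0,0,-0.2,0,0,0,0,0,-0.2,0,0,0,0,0,-0.2,0,0,0,0,0,0,0,0,0]
}}

```text
time: 8.3
position: [0.6429, -0.2359, 0.0747]
eef_rot: [3.133, 0.228, 0.001]
wrist_force: [0.3, -0.2, -2.5]
gripper_width: 0.628
gripper_force: 53.5
```

Emit:
{"fn": "servo_tool", "kwargs": {
  "commands": [0,0,-0.3,0,0,0,0,0,-0.4,0,0,0,0,0,-0.4,0,0,0,0,0,-0.4,0,0,0,0,0,-0.4,0,0,0]
}}

```text
time: 8.72
position: [0.6434, -0.2361, 0.1236]
eef_rot: [3.132, 0.227, 0.002]
wrist_force: [-0.0, 0.5, -0.3]
gripper_width: 0.628
gripper_force: 53.8
```

Emit:
{"fn": "servo_tool", "kwargs": {
  "commands": [0,0,-0.6,0,0,0,0,0,-0.8,0,0,0,0,0,-0.8,0,0,0,0,0,-0.8,0,0,0,0,0,0,0,0,0]
}}

```text
time: 9.13
position: [0.6459, -0.2365, 0.2032]
eef_rot: [3.13, 0.227, 0.013]
wrist_force: [1.6, -0.4, -0.1]
gripper_width: 0.631
gripper_force: 53.8
```

```bash
python3 - <<'E'
from h import *
a=telemetry.sense();print(a['position'],a['gripper_width'])
snap('side','s3.png');i=cv2.imread('pics/s3.png');cv2.imwrite('pics/c4.png',cv2.resize(i[130:310,230:410],None,fx=3,fy=3))
E
```

```text
[ 0.64592266 -0.23646859  0.20322533] 0.6311252893090272
```

View pics/c4.png

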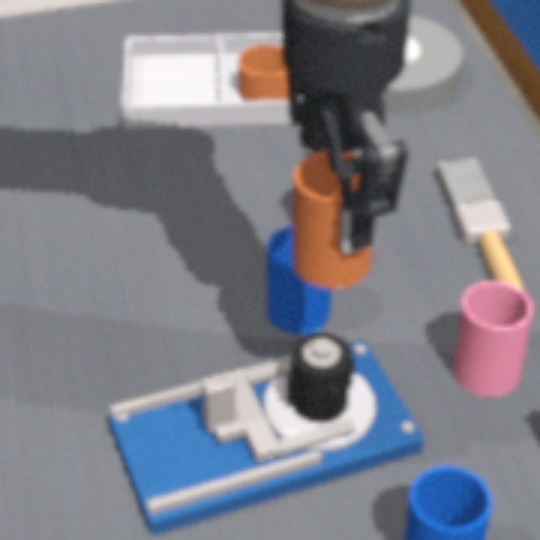

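The side view shows the sleeve clear of the drum at crop (332,215), with the drum seated under the prongs at (320,375). Now I'll carry the sleeve to the bay.

Emit:
{"fn": "servo_tool", "kwargs": {
  "commands": [0,-0.5,0,0,0,0,0.06,-0.9,0,0,0,0,0.06,-0.95,0,0,0,0,0.06,-0.95,0,0,0,0,0.06,-0.95,0,0,0,0]
}}

```text
time: 9.6
position: [0.6318, -0.1277, 0.1951]
eef_rot: [-3.132, -0.228, 0.004]
wrist_force: [1.0, -0.1, -0.6]
gripper_width: 0.632
gripper_force: 53.8
```

Emit:
{"fn": "servo_tool", "kwargs": {
  "commands": [0.06,-0.95,0,0,0,0,0.06,-0.95,0,0,0,0,0.06,-0.95,0,0,0,0,0.06,-0.95,0,0,0,0,0.06,-0.95,0,0,0,0]
}}

```text
time: 10.02
position: [0.6219, -0.0092, 0.1952]
eef_rot: [-3.133, -0.229, 0.004]
wrist_force: [0.2, 0.1, -1.9]
gripper_width: 0.634
gripper_force: 53.8
```

Emit:
{"fn": "servo_tool", "kwargs": {
  "commands": [0.06,-0.95,0,0,0,0,0.06,-0.95,0,0,0,0,0.06,-0.95,0,0,0,0,0.06,-0.95,0,0,0,0,0.06,-0.95,0,0,0,0]
}}

```text
time: 10.43
position: [0.612, 0.1091, 0.1951]
eef_rot: [-3.133, -0.229, 0.004]
wrist_force: [0.1, 0.2, -0.3]
gripper_width: 0.627
gripper_force: 53.8
```

Emit:
{"fn": "servo_tool", "kwargs": {
  "commands": [0.06,-0.95,0,0,0,0,0.06,-0.95,0,0,0,0,0.06,-0.9,0,0,0,0,0,-0.5,0,0,0,0,0,0,0,0,0,0]
}}

```text
time: 10.85
position: [0.6038, 0.1944, 0.1958]
eef_rot: [-3.13, -0.237, 0.003]
wrist_force: [-0.9, 0.1, -0.8]
gripper_width: 0.626
gripper_force: 53.8
```

Emit:
{"fn": "servo_tool", "kwargs": {
  "commands": [0,0,0,0,0,0,0,0,0,0,0,0,0,0,0,0,0,0]
}}

```text
time: 11.1
position: [0.6068, 0.187, 0.1959]
eef_rot: [3.132, 0.223, -0.001]
wrist_force: [0.8, 0.2, -0.7]
gripper_width: 0.628
gripper_force: 53.8
```

Emit:
{"fn": "servo_tool", "kwargs": {
  "commands": [0.1,-0.7,0,0,0,0,0.1,-0.7,0,0,0,0,0.08,-0.54,0,0,0,0,0,0,0,0,0,0,0,0,0,0,0,0]
}}

```text
time: 11.52
position: [0.6062, 0.2385, 0.1963]
eef_rot: [3.133, 0.229, -0.0]
wrist_force: [-1.5, 0.3, -0.7]
gripper_width: 0.63
gripper_force: 53.8
```

Emit:
{"fn": "servo_tool", "kwargs": {
  "commands": [0,0,0.7,0,0,0,0,0,0.9,0,0,0,0,0,0.9,0,0,0,0,0,0.6,0,0,0,0,0,0,0,0,0]
}}

```text
time: 11.93
position: [0.6043, 0.2353, 0.1148]
eef_rot: [3.13, 0.225, -0.01]
wrist_force: [-0.4, -0.6, -1.1]
gripper_width: 0.625
gripper_force: 53.8
```

```bash
python3 - <<'E'
from h import *
a=telemetry.sense();print(a['position'],a['eef_rot'])
snap('top','t5.png');snap('side','s5.png')
t=cv2.imread('pics/t5.png')[110:250,120:260];s=cv2.imread('pics/s5.png')[90:190,250:350]
cv2.imwrite('pics/c5.png',np.hstack([cv2.resize(t,(390,390)),cv2.resize(s,(390,390))]))
E
```

```text
[0.60433481 0.23531951 0.11480217] [ 3.13034502  0.22477513 -0.00973941]
```

View pics/c5.png

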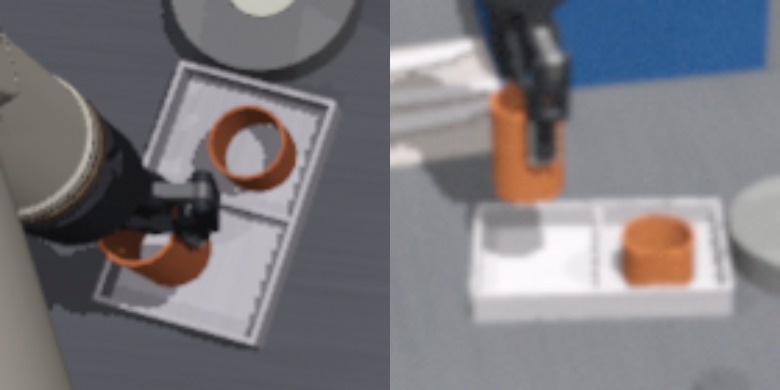

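The sleeve hangs upright over the near bay, with its lower end at about (528,195) in the right half of the crop. Now I'll lower it.

Emit:
{"fn": "servo_tool", "kwargs": {
  "commands": [0,0,0.6,0,0,0,0,0,0.8,0,0,0,0,0,0.8,0,0,0,0,0,0.5,0,0,0,0,0,0,0,0,0]
}}

```text
time: 12.45
position: [0.6047, 0.2375, 0.0486]
eef_rot: [3.132, 0.228, -0.006]
wrist_force: [-1.3, 0.3, -1.0]
gripper_width: 0.63
gripper_force: 53.8
```

Emit:
{"fn": "servo_tool", "kwargs": {
  "commands": [0,0,0.1,0,0,0,0,0,0,0,0,0,0,0,0,0,0,0]
}}

```text
time: 12.7
position: [0.6072, 0.2391, 0.0501]
eef_rot: [-3.133, -0.228, -0.003]
wrist_force: [1.0, 0.8, -0.4]
gripper_width: 0.632
gripper_force: 53.8
```

Emit:
{"fn": "servo_tool", "kwargs": {
  "commands": [0,0,0.16,0,0,0,0,0,0.16,0,0,0,0,0,0,0,0,0,0,0,0,0,0,0]
}}

```text
time: 13.03
position: [0.6061, 0.2384, 0.0406]
eef_rot: [3.133, 0.228, -0.001]
wrist_force: [0.7, 0.4, -0.8]
gripper_width: 0.63
gripper_force: 53.8
```

Emit:
{"fn": "servo_tool", "kwargs": {
  "commands": [0,0,0.1,0,0,0,0,0,0,0,0,0,0,0,0,0,0,0]
}}

```text
time: 13.28
position: [0.6062, 0.2385, 0.0382]
eef_rot: [3.133, 0.228, -0.0]
wrist_force: [-0.7, -0.7, -1.1]
gripper_width: 0.63
gripper_force: 53.8
```

Emit:
{"fn": "servo_tool", "kwargs": {
  "commands": [0,0,0.08,0,0,0,0,0,0,0,0,0,0,0,0,0,0,0]
}}

```text
time: 13.53
position: [0.6066, 0.2387, 0.037]
eef_rot: [-3.133, -0.228, -0.001]
wrist_force: [-1.6, -1.3, 5.8]
gripper_width: 0.627
gripper_force: 54.0
```

Emit:
{"fn": "servo_tool", "kwargs": {
  "commands": [0,0,0,0,0,0,0,0,0,0,0,0,0,0,0,0,0,0,0,0,0,0,0,0,0,0,0,0,0,0],
  "gripper": 0
}}

```text
time: 13.95
position: [0.6062, 0.2385, 0.0361]
eef_rot: [3.133, 0.228, -0.0]
wrist_force: [-0.5, -0.3, 0.6]
gripper_width: 0.998
gripper_force: 0.0
```

Emit:
{"fn": "servo_tool", "kwargs": {
  "commands": [0,0,-0.3,0,0,0,0,0,-0.5,0,0,0,0,0,-0.8,0,0,0,0,0,-0.9,0,0,0,0,0,-0.9,0,0,0]
}}

```text
time: 14.37
position: [0.6063, 0.2387, 0.1233]
eef_rot: [-3.133, -0.228, -0.001]
wrist_force: [-0.1, 0.8, 0.3]
gripper_width: 1.0
gripper_force: 0.0
```

Emit:
{"fn": "servo_tool", "kwargs": {
  "commands": [0,0,-0.9,0,0,0,0,0,-0.9,0,0,0,0,0,-0.5,0,0,0,0,0,0,0,0,0,0,0,0,0,0,0]
}}

```text
time: 14.78
position: [0.6067, 0.2387, 0.1799]
eef_rot: [-3.133, -0.227, -0.003]
wrist_force: [0.5, -1.4, -0.5]
gripper_width: 0.999
gripper_force: 0.0
```

```bash
python3 - <<'E'
from h import *
a=telemetry.sense();print(a['position'],a['gripper_width'])
snap('side','s6.png')
cv2.imwrite('pics/c6.png',cv2.resize(cv2.imread('pics/s6.png')[110:310,240:420],None,fx=3,fy=3)[:600])
E
```

```text
[0.60670856 0.23865535 0.17985704] 0.9987089188108713
```

View pics/c6.png

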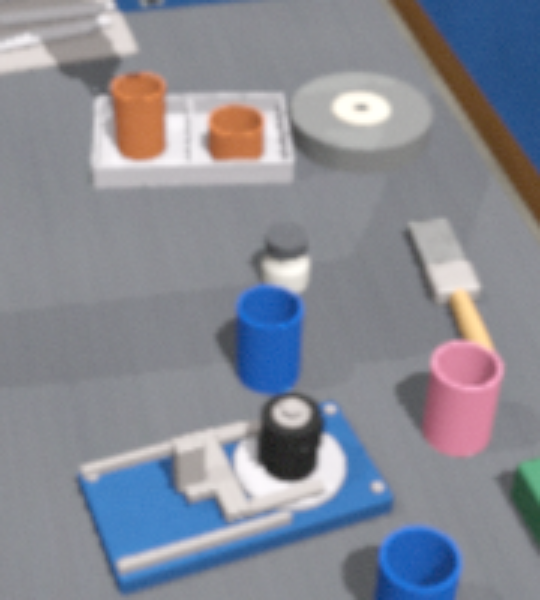

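The sleeve stands upright in the near bay at crop (140,120). The drum is seated with the catch home, and the gripper is clear of everything.

```bash
python3 -c "
from bench import job;print(job.finish_job())"
```

```text
the job is handed in; nothing more can be done
None
```

I handed the job in at about 15 s on the robot's clock: the catch is home over the drum's foot, the drum is still seated, and the sleeve stands upright in the near bay. The last picture confirms this, but `finish_job()` returned no verdict.

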